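# Rock the slope board on the prop to its wash mark and hold it

## Robot

A 6-joint arm with a two-finger parallel gripper is mounted at the origin on the work surface. World frame = base frame: x ahead of the robot, y to its left, z up, the work surface at z = 0. Lengths are in mm, angles in rad, forces in N, time in s.
With the tool pointing down it reaches from about 350 to 950 mm from the base axis. Payload 17.4 kg.
Tool frame: the origin (TCP) lies at the very end of the fingers, on their centre line; the grasp point (between the pads) lies 19 mm behind it; z points along the fingers, y is the line along which they close (so a half turn about z gives the same grasp; the last joint's range is limited). The gripper opens to 93 mm and grips with 3 to 60 N. Pads are 15 mm wide; open, the fingers measure 128 mm over their backs; the gripper's body (75 mm by 188 mm) begins 65 mm behind the grasp point.
Start: joints at [1.201, 0.116, 1.442, -0, 1.584, -0.038], TCP at [219.886, 638.187, 218.646] pointing down, gripper open.
Joint ranges: [-2.83, 2.83], [-0.83, 2.19], [0.07, 2.5], [-1.14, 4.28], [0.01, 3], [-2.97, 2.97]. Speed limits (rad/s): [1.89, 1.89, 2.22, 3.14, 3.14, 3.14].

## Interface

Orientations are given as a rotation vector (axis times angle).
In Python, from cell import arm gives the robot as it stands. The module is installed in compiled form; this text tells all that it offers.
- The arm moves only by the tool apply_moves, never from a script. Its argument "targets" is one flat list of numbers, 7 for each row, row after row: the finger opening in cm, from 0 to 9.3, then the shift along the tool's x, y, z in cm, then the turn, a rotation vector about the tool's x, y, z in degrees. In form: [fingers, tx, ty, tz, wx, wy, wz, fingers, tx, ty, tz, wx, wy, wz, ...]. A call has 1 to 10 rows; each row shifts and turns the commanded pose from where the row before left it, along the tool's axes as they then stand; what a row does not reach is not made up. A row lasts 1/10 s, in which the tool goes at most 50 mm and 8.59 degrees, less where a joint would pass 70% of its speed; a pose out of reach is approached as far as the arm can. A call is refused whole if a number of a shift passes 5 or a number of a turn 8.59, either way. A call with a gripper value outside its range is refused whole. The fingers move at their own pace and stop on an object; the grip force is fixed at half the most. Time passes only in rows, so rows that do not move let the fingers close. It gives the time, the measured TCP pose, the force, the opening and the grip force at its end, in the units of the state.
- arm.observe(): the state, without advancing time (a new reading comes with each control period).
- arm.snapshot(name): name is "scene" or "top" or "wrist"; returns a dict with "img" (400x640x3 uint8, red, green, blue), "intrinsics" (3x3 intrinsics, pixels), "rvec" (rotation vector, rad) and "tvec" (3), from world to camera coordinates, as OpenCV has them. Camera axes: x right, y down, z forward; pixel columns grow to the right and rows downward; lengths in mm; the calibration is good to about 2 mm. A picture is of the moment at which its call begins. There is no depth.
- arm.job_done(): hands the job in; it is judged then, once.
The state is a dict: "time": time; "joints": joint angles; "qd": joint speeds; "joint_efforts": joint torques, N m; "position": TCP position; "tool_rot": TCP orientation; "force": force on the tool from outside, world axes, zero at the start; "wrist_torque": the same for the moment, N m; "opening": opening from 0.0 (shut) to 1.0 (fully open); "grip_force": force on a finger pad.
Only numpy, scipy, OpenCV 4.12 (cv2) and the standard library are available. Lean on these libraries where they do the work, as an engineer would, in place of code of your own. Each camera call takes 0.05 s, during which the arm holds its last target. There are 200 camera calls.

## Task

Get the painting board ready for a flat wash: lift it by the blue tab above its dial, set it down level and gently so that the middle of its underside, below the dial, rests on the tall dome of the prop's stud, and let it rest there a moment. Then rock it on the dome until the swinging black pointer settles on the red mark of the dial, and finish while still holding it there by the tab, resting lightly on the dome with the pointer still on the mark. Leave the other things on the table where they are.

Things in the scene. Friction and masses are not known exactly. Their poses are not given: they have to be found in the camera images.
- slope_board: Loose board, 0.3 to 0.55 kg: light wood, 200 mm long (y), x from -40 to +80 mm, 12 mm thick, flat below, painted strip on its +x side. White dial plate (x -6 to +6, 160 mm in y, to z = 112 mm) stands on it, facing +x. Pendulum pointer on a pin 100 mm up hangs plumb after 1 to 2 s of stillness. Origin: on the underside, straight below the dial's middle; z up. Starts level on the table.
- grip_tab (a point): Where to grip the blue tab: 138 mm above the board's underside, on the dial's midline. The tab is 12 mm thick in the board's x, 45 mm long in its y, and runs from 112 to 158 mm above the underside; both faces are bare, so fingers close along the board's x.
- pointer_tip (a point): Tip of the black pendulum pointer, 60 mm from its pin, 12 mm in front (+x) of the dial's mid-plane. As the board is tilted about its x axis the tip moves along the dial by that angle, towards the board end that goes down.
- mark (a point): Middle of the red mark on the dial: 11 mm wide along the scale, 60 mm from the pin, 12 to 25 degrees from the dial's bottom towards the board's +y end, fixed within a start. With the pointer on it this point and the pointer's tip coincide: the board's +y end must go down by the mark's angle. Ticks lie every 0.1 rad.
- prop: Prop fixed to the table: wooden base 100 x 110 mm (x, y), 25 mm high; on it an uneven stud: in the middle a post with a black rubber dome (ball of 25 mm radius, top 75 mm above the table), and 32 mm towards the prop's -y a lower knuckle (12 mm radius, top 70 mm up). Origin: middle of the base, at table height. Let go on it, the board rocks to a wrong slope.
- dome_center (a point): Centre of the tall dome's ball (25 mm radius), 50 mm above the table, on the prop's midline. A board that touches the dome has its underside 25 mm from this point, whatever its tilt; turning the board about this point keeps it touching.
- tape_roll: Bystander: blue roll of masking tape lying flat, 64 mm across, 20 mm high. Origin: centre of its underside.
- eraser: Bystander: grey eraser, 45 x 24 x 13 mm.  Origin: centre of its underside.
- jar: Bystander: empty open green glass jar, 80 mm across, 85 mm high. Origin: centre of its underside.
- palette: Bystander: white ceramic palette with six wells, 150 x 90 mm (x, y), 16 mm high. Origin: centre of its underside.
- brush_large: Bystander: dark red paint brush lying flat along its y, 200 mm long, 10 mm thick. Origin: middle, underside.
- brush_small: Bystander: red paint brush lying flat along its y, 160 mm long, 10 mm thick. Origin: middle, underside.
Things that resemble listed ones, but are neither listed nor needed, are in the scene too. There is more than one size of the slope_board; the job needs the smaller. There is more than one size of the prop; the one meant has the size given above.

How it is judged (in metres and radians):
On the way, in this order (a step that is already met when the one before it is completed fails the run):
1. the board rests level on the stud's dome, below its dial (contact force between slope_board and prop above 0.3 N and angle between slope_board's own z axis and vertical below 0.1 rad and x of dome_center in the frame of slope_board between -0.025 and 0.025 m and y of dome_center in the frame of slope_board between -0.03 and 0.03 m and contact force between the fingers and slope_board above 1 N), for 0.2 s.
2. rocked on the stud until the pointer settles on the red mark (contact force between slope_board and prop above 0.3 N and distance between pointer_tip and mark below 0.005 m), for 0.5 s.
At the end, for the whole second after the job is handed in: Fingers still hold the board (over 1 N), at rest (under 20 mm/s), leaning under 0.55 rad; it rests on the dome with 0.3 to 20 N, dome centre within 25 mm (x) and 30 mm (y) of the point below the dial; pointer tip within 5 mm of the middle of the red mark (all of step 2 and contact force between slope_board and prop below 20 N and x of dome_center in the frame of slope_board between -0.025 and 0.025 m and y of dome_center in the frame of slope_board between -0.03 and 0.03 m and z of dome_center in the frame of slope_board below -0.018 m and angle between slope_board's own z axis and vertical below 0.55 rad and linear speed of slope_board below 0.02 m/s and contact force between the fingers and slope_board above 1 N); the arm keeps its last pose, push and grip.
It fails at once if the board is slammed or jammed on the prop (over 45 N) (contact force between slope_board and prop above 45 N).
It fails at once if the board is tipped over (angle between slope_board's own z axis and vertical above 0.8 rad).
It fails at once if a bystander is disturbed (over 25 mm) (distance of any of tape_roll, eraser, jar, palette, brush_large, brush_small from where it was at the start of the episode above 0.025 m).
It also fails if it takes over 58 s, if anything falls off the work surface, if the arm or the gripper's body presses on something with over 40 N, if the wrist force passes 120 N, or if a joint passes its speed limit or range.

## Working session

There is one attempt and no reset: what is moved stays moved. The work goes in short steps, Python scripts to look and compute and a tool call to move; the robot and the scene stay as the last step left them, time stands still between calls to the robot, and variables do not carry over. Pictures are saved under pics/ and viewed, at most 10 in all, crops included, and the job is handed in when it is done.

Besides the shell and the picture viewer there is one more tool, called as name(argument=value, ...) on one line, values as JSON. apply_moves: Moves the arm, as the interface text tells. Its arguments: {"type":"object","properties":{"targets":{"type":"array"}},"required":["targets"]}

```bash
mkdir -p pics; cat > h.py <<'E'
import numpy as np, cv2
from cell import arm
def snap(n,f=None):
    s=arm.snapshot(n)
    if f: cv2.imwrite('pics/'+f,s['img'][:,:,::-1])
    return s
def ray(s,u,v):
    K=np.array(s['intrinsics'],float);R=cv2.Rodrigues(np.array(s['rvec'],float))[0];t=np.array(s['tvec'],float)
    return -R.T@t, R.T@np.linalg.solve(K,[u,v,1.])
def onz(s,u,v,z):
    c,d=ray(s,u,v);return c+d*(z-c[2])/d[2]
def tri(obs):
    A=np.zeros((3,3));b=np.zeros(3)
    for s,u,v in obs:
        c,d=ray(s,u,v);d/=np.linalg.norm(d);P=np.eye(3)-np.outer(d,d);A+=P;b+=P@c
    return np.linalg.solve(A,b)
def proj(s,p):
    return cv2.projectPoints(np.array([p],float),np.array(s['rvec'],float),np.array(s['tvec'],float),np.array(s['intrinsics'],float),None)[0].ravel()
E
python3 - <<'E'
from h import *
a=snap('scene','scene.png');b=snap('top','top.png');o=arm.observe()
print(o)
for s in(a,b):print(ray(s,320,200))
E
```

```text
{'time': 0.1, 'joints': array([ 1.20123851e+00,  1.16435153e-01,  1.44220167e+00, -3.80016450e-05,
        1.58398108e+00, -3.77720985e-02]), 'qd': array([ 0.00040156, -0.00166031, -0.00043711,  0.00017477, -0.00315262,
       -0.000856  ]), 'joint_efforts': array([ 1.12802474e-03, -7.22887945e+01, -6.23871803e+01,  7.80730555e-02,
        2.27465661e-02, -7.75972566e-07]), 'position': array([219.8053957 , 638.01832372, 217.97893917]), 'tool_rot': array([-5.18753192e-01, -3.09829436e+00,  1.58916917e-03]), 'force': array([-0.79040946, -0.58899434,  1.1806771 ]), 'wrist_torque': array([ 0.0106728 , -0.04330822, -0.0188143 ]), 'grip_force': 0.0, 'opening': 1.000963222986573}
(array([1262.92394747, -345.48389945,  774.2718266 ]), array([-0.68517332,  0.31347965, -0.65775467]))
(array([ 395.27329743,  -13.89377338, 1472.86579221]), array([ 0.09034865, -0.0046593 , -0.99595539]))
```

View pics/scene.png

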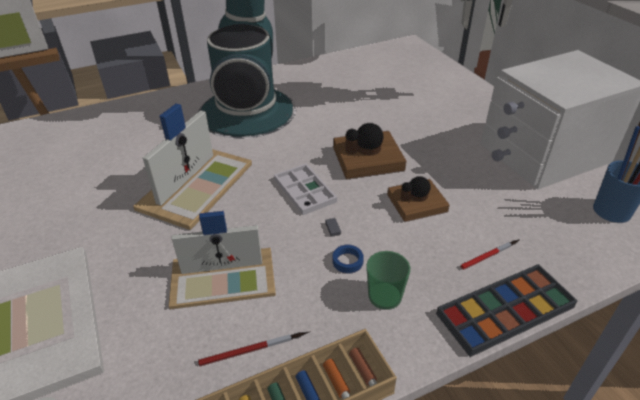

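View pics/top.png

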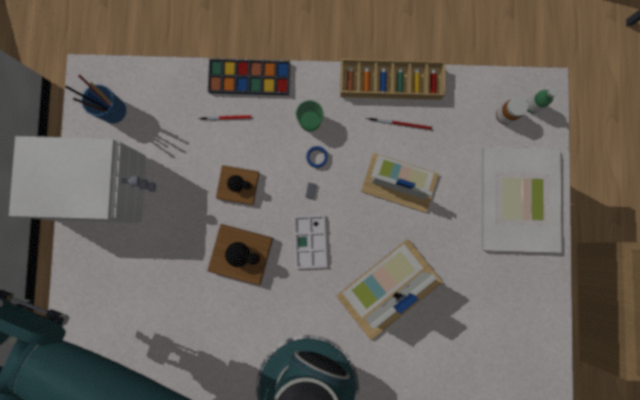

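The small board is at top (400,182) with its tab at (405,184). The small prop is at (238,185), with its knuckle towards image right, which is -y. In the scene view the tab is at (213,222) and the dome at (420,187). Next I'll measure these by mask.

```bash
cat > m.py <<'E'
from h import *
def comp(mask,x0,y0,x1,y1):
    m=np.zeros_like(mask);m[y0:y1,x0:x1]=mask[y0:y1,x0:x1]
    n,l,st,c=cv2.connectedComponentsWithStats(m)
    i=1+np.argmax(st[1:,4]);return c[i],(l==i).astype(np.uint8),st[i]
def hsv(s):return cv2.cvtColor(s['img'],cv2.COLOR_RGB2HSV)
def rect(m):
    return cv2.minAreaRect(max(cv2.findContours(m,0,2)[0],key=cv2.contourArea))
E
python3 - <<'E'
from m import *
a=snap('scene');b=snap('top')
H=[hsv(a),hsv(b)]
blue=[cv2.inRange(h,(105,130,30),(122,255,255)) for h in H]
ca,ma,sa=comp(blue[0],190,200,240,245);cb,mb,sb=comp(blue[1],385,170,425,200)
print('tab',ca,sa,cb,sb,tri([(a,*ca),(b,*cb)]))
blk=[cv2.inRange(h,(0,0,0),(180,255,38)) for h in H]
da,m1,s1=comp(blk[0],395,165,445,205)
db,m2,s2=comp(blk[1],222,170,258,200)
print('dome',da,s1,db,s2)
for nm,m,s,z in(('a',m1,a,0),('b',m2,b,0)):
    ys,xs=np.nonzero(m);print(nm,[(y,xs[ys==y].min(),xs[ys==y].max()) for y in np.unique(ys)])
br=cv2.inRange(H[1],(3,90,30),(20,255,140))
for box in((205,155,270,215),(195,215,285,295)):
    c,m,s=comp(br,*box);m=cv2.morphologyEx(m,3,np.ones((15,15)))
    r=cv2.boxPoints(rect(m));P=np.array([onz(b,*p,25) for p in r]);print(P.round(),np.linalg.norm(np.diff(P,axis=0),axis=1),P.mean(0))
wd=cv2.inRange(H[1],(10,60,90),(28,255,255))
c,m,s=comp(wd,350,140,450,220);m=cv2.morphologyEx(m,3,np.ones((25,25)))
r=cv2.boxPoints(rect(m));P=np.array([onz(b,*p,12) for p in r]);print(r,P.round(),np.linalg.norm(np.diff(P,axis=0),axis=1),P.mean(0))
v=np.zeros((400,640,3),np.uint8)
A=cv2.resize(a['img'][195:310,160:290],None,fx=4,fy=4,interpolation=2);B=cv2.resize(b['img'][140:220,205:270],None,fx=4,fy=4,interpolation=2)
o=np.zeros((460,780,3),np.uint8);o[:460,:520]=A;o[:320,520:780]=B
cv2.imwrite('pics/crop.png',o[:,:,::-1])
E
```

```text
tab [212.54772727 222.34545455] [200 212  26  22 440] [405.125      183.31944444] [398 180  16   8  72] [ 567.9583645  -245.36193435  135.44844092]
dome [416.7314578  187.25575448] [402 177  28  21 391] [237.93536122 183.86692015] [228 176  24  16 263]
a [(np.int64(177), np.int64(419), np.int64(420)), (np.int64(178), np.int64(415), np.int64(423)), (np.int64(179), np.int64(413), np.int64(424)), (np.int64(180), np.int64(412), np.int64(426)), (np.int64(181), np.int64(411), np.int64(427)), (np.int64(182), np.int64(410), np.int64(427)), (np.int64(183), np.int64(405), np.int64(428)), (np.int64(184), np.int64(404), np.int64(428)), (np.int64(185), np.int64(403), np.int64(428)), (np.int64(186), np.int64(402), np.int64(428)), (np.int64(187), np.int64(402), np.int64(429)), (np.int64(188), np.int64(402), np.int64(429)), (np.int64(189), np.int64(402), np.int64(428)), (np.int64(190), np.int64(402), np.int64(428)), (np.int64(191), np.int64(403), np.int64(428)), (np.int64(192), np.int64(404), np.int64(427)), (np.int64(193), np.int64(411), np.int64(426)), (np.int64(194), np.int64(411), np.int64(426))
[... 770 characters left out ...]
), np.int64(231), np.int64(249)), (np.int64(190), np.int64(232), np.int64(241)), (np.int64(191), np.int64(235), np.int64(240))]
[[523. 278.  25.]
 [619. 265.  25.]
 [603. 159.  25.]
 [507. 172.  25.]] [ 96.81744246 107.65124927  96.68234631] [562.79809948 218.57602049  25.        ]
[[315. 292.  25.]
 [450. 262.  25.]
 [414. 112.  25.]
 [280. 143.  25.]] [137.69366122 153.89433181 137.32747477] [364.87259055 202.50191408  25.        ]
[[348.59528 176.52295]
 [374.61816 152.42767]
 [427.99707 210.07684]
 [401.97418 234.17212]] [[ 599. -102.   12.]
 [ 672. -176.   12.]
 [ 508. -333.   12.]
 [ 437. -259.   12.]] [104.07683567 227.1993028  103.03420841] [ 553.93438645 -217.47275615   12.        ]
```

View pics/crop.png

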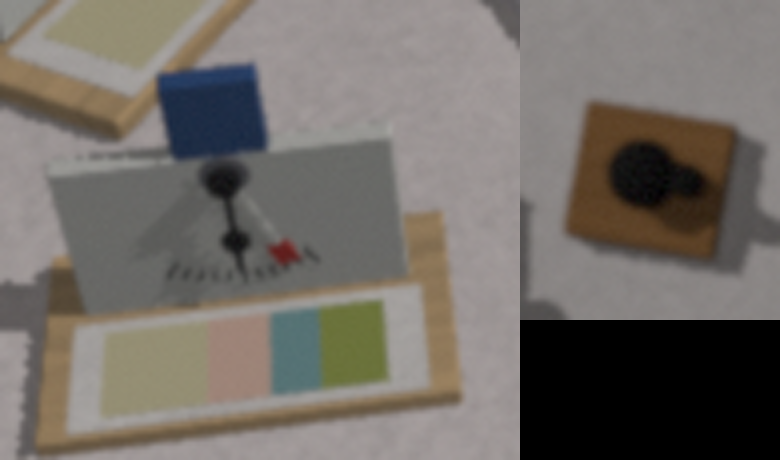

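The crop shows the red mark towards the board's +y end, and the prop's knuckle towards -y. The small prop's base comes out at 97 x 108 mm, which matches the one described.

```bash
python3 - <<'E'
from m import *
from scipy.spatial.transform import Rotation as R
a=snap('scene');b=snap('top')
print('dome',tri([(a,419.5,187.2),(b,235.5,183.5)]))
L=onz(a,170,305.7,12);Rr=onz(a,275,293.7,12);d=Rr-L
yaw=np.degrees(np.arctan2(-d[0],d[1]));print(L,Rr,np.linalg.norm(d),'yaw',yaw)
# dial front plane: through tab xy + 6..12 mm on board x
y=np.radians(yaw);n=np.array([np.cos(y),np.sin(y),0]);ey=np.array([-n[1],n[0],0])
hh=hsv(a);red=cv2.inRange(hh,(0,140,60),(6,255,255))|cv2.inRange(hh,(174,140,60),(180,255,255))
cr,_,sr=comp(red,200,240,250,275);print('red',cr,sr)
tab=np.array([568,-245.4,0])
for off in(6,12):
  c,dd=ray(a,*cr);p=c+dd*(np.dot(tab+n*off-c,n)/np.dot(dd,n))
  yy=np.dot(p-tab,ey);print(off,p,yy,'ang',np.degrees(np.arcsin(yy/60)),np.degrees(np.arctan2(yy,100-p[2])))
o=arm.observe();T=R.from_rotvec(o['tool_rot']).as_matrix();print(T.round(3))
E
```

```text
dome [564.27005052 220.55467372  47.89393215]
[ 617.73625923 -360.44346732   12.        ] [ 676.23805561 -173.83581689   12.        ] 195.5629703692613 yaw -17.406291356676274
red [230.5    257.6875] [228 256   6   4  16]
6 [ 579.90475573 -227.48361558   42.80472506] 20.6572030931827 ang 20.138260484082103 19.858186446912075
12 [ 585.86963036 -228.51412381   49.19270011] 21.458250248472474 ang 20.955177766209427 22.896561111337576
[[-0.945  0.326 -0.   ]
 [ 0.326  0.945 -0.   ]
 [ 0.    -0.    -1.   ]]
```

apply_moves(targets=[9.3, -2.5, -2.9, -0.8, 0, 0, 0, 9.3, -2.5, -2.9, -0.8, 0, 0, 0, 9.3, -2.5, -2.9, -0.8, 0, 0, 0, 9.3, -2.5, -2.9, -0.8, 0, 0, 0, 9.3, -2.5, -2.9, -0.8, 0, 0, 0, 9.3, -2.5, -2.9, -0.8, 0, 0, 0, 9.3, -2.5, -2.9, -0.8, 0, 0, 0, 9.3, -2.5, -2.9, -0.8, 0, 0, 0, 9.3, -2.5, -2.9, -0.8, 0, 0, 0, 9.3, -2.5, -2.9, -0.8, 0, 0, 0])

```text
time: 1.3
position: [361.9, 281.1, 299.1]
tool_rot: [0.518, 3.098, 0.0]
force: [1.1, 0.5, 1.0]
opening: 1.002
grip_force: 0.0
```

apply_moves(targets=[9.3, -2.5, -2.9, 0, 0, 0, 0, 9.3, -2.5, -2.9, 0, 0, 0, 0, 9.3, -2.5, -2.9, 0, 0, 0, 0, 9.3, -2.5, -2.9, 0, 0, 0, 0, 9.3, -2.5, -2.9, 0, 0, 0, 0, 9.3, -2.5, -2.9, 0, 0, 0, 0, 9.3, -2.5, -2.9, 0, 0, 0, 0, 9.3, -2.5, -2.9, 0, 0, 0, 0, 9.3, -2.5, -2.9, 0, 0, 0, 0, 9.3, -2.5, -2.9, 0, 0, 0, 0])

```text
time: 2.3
position: [503.9, -74.7, 298.8]
tool_rot: [0.519, 3.098, 0.0]
force: [0.5, 0.2, 1.0]
opening: 0.998
grip_force: 0.0
```

apply_moves(targets=[9.3, -2.5, -2.9, 0, 0, 0, 0, 9.3, -2.5, -2.9, 0, 0, 0, 0, 9.3, -2.5, -2.9, 0, 0, 0, 0, 9.3, -2.1, -2.9, 0, 0, 0, 0, 9.3, -2.0, -2.5, 0, 0, 0, 0, 9.3, 0, 0, 0, 0, 0, 8.5, 9.3, 0, 0, 0, 0, 0, 8.5, 9.3, 0, 0, 0, 0, 0, 8.5, 9.3, 0, 0, 0, 0, 0, 8.5, 9.3, 0, 0, 0, 0, 0, 8.5])

```text
time: 3.3
position: [567.4, -244.2, 298.6]
tool_rot: [-1.615, -2.695, -0.0]
force: [-0.4, 0.4, 0.1]
opening: 0.999
grip_force: 0.0
```

apply_moves(targets=[9.3, 0, 0, 0, 0, 0, 8.5, 9.3, 0, 0, 0, 0, 0, 8.5, 9.3, 0, 0, 0, 0, 0, 8.5, 9.3, 0, 0, 0, 0, 0, 8.5, 9.3, 0, 0, 0, 0, 0, 8.5, 9.3, 0, 0, 0, 0, 0, 3.4, 9.3, 0, 0, 0, 0, 0, 0, 9.3, 0, 0, 0, 0, 0, 0])

```text
time: 4.1
position: [567.4, -244.1, 298.6]
tool_rot: [-2.53, -1.862, -0.0]
force: [0.6, -0.5, 0.3]
opening: 0.999
grip_force: 0.0
```

```bash
python3 - <<'E'
from m import *
from scipy.spatial.transform import Rotation as R
w=snap('wrist','w1.png');o=arm.observe();T=R.from_rotvec(o['tool_rot']).as_matrix();print(o['time'],o['position'],T.round(3),o['force'],ray(w,320,200),proj(w,(568,-245,158)),proj(w,(564,-244,0)))
E
```

```text
4.15 [ 567.42674043 -244.16118909  298.67084851] [[ 0.297  0.955  0.   ]
 [ 0.955 -0.297 -0.   ]
 [-0.     0.    -1.   ]] [ 0.50371912 -0.22263432  0.55481174] (array([ 587.64032952, -176.90801256,  464.73056597]), array([-0.08043188, -0.26188091, -0.96196476])) [321.25286267 182.74599773] [317.70344764 156.88688751]
```

View pics/w1.png

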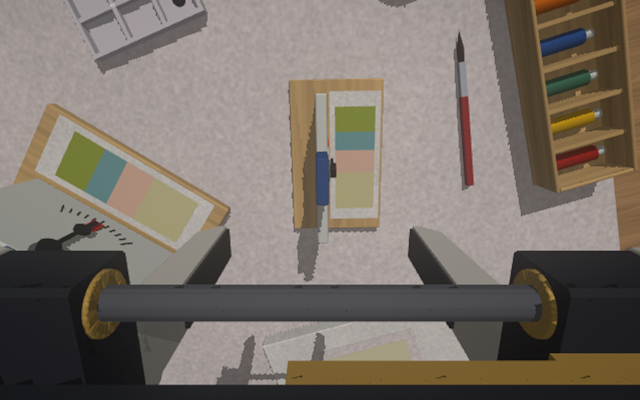

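The wrist view shows the tab at about (322,178), between the fingers and nearly lined up with them. Image right is the board's +x, where the painted strip lies, and image up is the board's +y.

```bash
python3 - <<'E'
from m import *
from scipy.spatial.transform import Rotation as R
w=snap('wrist');a=snap('scene');b=snap('top');h=hsv(w)
m=cv2.inRange(h,(105,110,30),(122,255,255));c,mm,s=comp(m,300,130,345,225);print('tab',c,s,rect(mm))
ct=[comp(cv2.inRange(hsv(x),(105,130,30),(122,255,255)),*bx)[0] for x,bx in((a,(190,200,240,245)),(b,(385,170,425,200)))]
print(ct,tri([(w,*c),(a,*ct[0])]))
# side edges of the tab from the wrist mask -> direction & top corner rays at z=158
ys,xs=np.nonzero(mm)
for y in range(s[1],s[1]+s[3],6):
  r=xs[ys==y];print(y,r.min(),r.max(),onz(w,(r.min()+r.max()+1)/2,y,150)[:2].round(1))
# board outline: wood corners seen in picture
for p in((290,80),(383,79),(379,227),(294,229)):print(onz(w,*p,12).round(1))
E
```

```text
tab [322.02656546 179.27703985] [316 152  12  52 527] ((321.5, 177.5), (51.0, 11.0), 90.0)Traceback (most recent call last):
  File "<stdin>", line 5, in <module>
  File "m.py", line 5, in comp
    i=1+np.argmax(st[1:,4]);return c[i],(l==i).astype(np.uint8),st[i]
        ~~~~~~~~~^^^^^^^^^^
    return _wrapfunc(a, 'argmax', axis=axis, out=out, **kwds)
    return bound(*args, **kwds)
ValueError: attempt to get argmax of an empty sequence
```

```bash
python3 - <<'E'
from m import *
w=snap('wrist')
for v in(152,178,203):
  for z in(112,135,158):print(v,z,onz(w,322,v,z)[:2].round(1))
C=np.array([onz(w,*p,12) for p in((290,80),(383,79),(379,227),(294,229))]);print(C.round(1))
d=(C[0]+C[1]-C[2]-C[3])/2;print(np.linalg.norm(d),np.degrees(np.arctan2(-d[0],d[1])),C.mean(0))
E
```

```text
152 112 [ 575.5 -224.3]
152 135 [ 576.3 -221.2]
152 158 [ 577.1 -218.1]
178 112 [ 567.3 -250.6]
178 135 [ 568.7 -245.8]
178 158 [ 570. -241.]
203 112 [ 559.2 -276.8]
203 135 [ 561.  -270.3]
203 158 [ 562.9 -263.8]
[[ 560.6 -138.9   12. ]
 [ 672.6 -172.8   12. ]
 [ 617.1 -362.5   12. ]
 [ 502.1 -329.7   12. ]]
198.62315042587966 -16.668754036368224 [ 588.09934475 -250.99679108   12.        ]
```

apply_moves(targets=[5, -0.05, 0.2, 3, 0, 0, 0, 5, 0, 0, 3, 0, 0, 0, 5, 0, 0, 3, 0, 0, 0, 5, 0, 0, 3, 0, 0, 0, 5, 0, 0, 3, 0, 0, 0, 5, 0, 0, 2, 0, 0, 0, 5, 0, 0, 0.95, 0, 0, 0, 5, 0, 0, 0, 0, 0, 0])

```text
time: 5.15
position: [568.8, -245.0, 118.2]
tool_rot: [-2.531, -1.859, 0.001]
force: [0.2, -0.0, 0.4]
opening: 0.539
grip_force: 0.0
```

apply_moves(targets=[0, 0, 0, 0, 0, 0, 0, 0, 0, 0, 0, 0, 0, 0, 0, 0, 0, 0, 0, 0, 0, 0, 0, 0, 0, 0, 0, 0, 0, 0, 0, 0, 0, 0, 0, 0, 0, 0, 0, 0, 0, 0])

```text
time: 5.75
position: [569.3, -245.2, 119.3]
tool_rot: [2.532, 1.86, 0.0]
force: [-0.4, 0.6, 1.6]
opening: 0.129
grip_force: 30.0
```

apply_moves(targets=[0, 0, 0, -0.5, 0, 0, 0, 0, 0, 0, -1, 0, 0, 0, 0, 0, 0, -2, 0, 0, 0, 0, 0, 0, -2.5, 0, 0, 0, 0, 0, 0, -2.5, 0, 0, 0, 0, 0, 0, -2.5, 0, 0, 0, 0, 0, 0, -2, 0, 0, 0, 0, 0, 0, -1, 0, 0, 0, 0, 0, 0, 0, 0, 0, 0])

```text
time: 6.65
position: [569.5, -245.3, 260.7]
tool_rot: [2.531, 1.859, 0.001]
force: [0.1, -0.2, -4.9]
opening: 0.128
grip_force: 30.0
```

apply_moves(targets=[0, 1, -0.3, 0, 0, 0, 0, 0, 2, -0.65, 0, 0, 0, 0, 0, 3, -1, 0, 0, 0, 0, 0, 3, -1, 0, 0, 0, 0, 0, 3, -1, 0, 0, 0, 0, 0, 3, -1, 0, 0, 0, 0, 0, 3, -1, 0, 0, 0, 0, 0, 3, -1, 0, 0, 0, 0, 0, 3, -1, 0, 0, 0, 0, 0, 3, -1, 0, 0, 0, 0])

```text
time: 7.65
position: [563.7, 41.1, 257.7]
tool_rot: [-2.531, -1.859, 0.002]
force: [1.0, -0.2, -4.1]
opening: 0.128
grip_force: 30.0
```

apply_moves(targets=[0, 3, -1, 0, 0, 0, 0, 0, 3, -1, 0, 0, 0, 0, 0, 3, -1, 0, 0, 0, 0, 0, 3, -1, 0, 0, 0, 0, 0, 3, -0.9, 0, 0, 0, 0, 0, 1.7, -0.5, 0, 0, 0, 0, 0, 0.5, 0, 0, 0, 0, -2.6, 0, 0, 0, 0, 0, 0, -3, 0, 0, 0, 0, 0, 0, -3, 0, 0, 0, 0, 0, 0, 0])

```text
time: 8.65
position: [564.1, 219.6, 258.1]
tool_rot: [-2.384, -2.045, 0.002]
force: [-0.6, -1.0, -5.1]
opening: 0.128
grip_force: 30.0
```

```bash
python3 - <<'E'
from m import *
from scipy.spatial.transform import Rotation as R
w=snap('wrist','w2.png');a=snap('scene','s2.png');o=arm.observe();T=R.from_rotvec(o['tool_rot']).as_matrix();print(o['time'],o['position'],T.round(3),o['force'],o['wrist_torque'])
W=cv2.resize(w['img'],(400,250));A=a['img'][60:310,220:620]
cv2.imwrite('pics/c2.png',np.hstack([W,A])[:,:,::-1])
E
```

```text
8.75 [564.23177338 219.44078204 258.48687922] [[ 0.155  0.988 -0.001]
 [ 0.988 -0.155 -0.   ]
 [-0.    -0.001 -1.   ]] [-0.55113101  0.17364051 -5.36254528] [-0.11234154  0.12969194 -0.03502122]
```

View pics/c2.png

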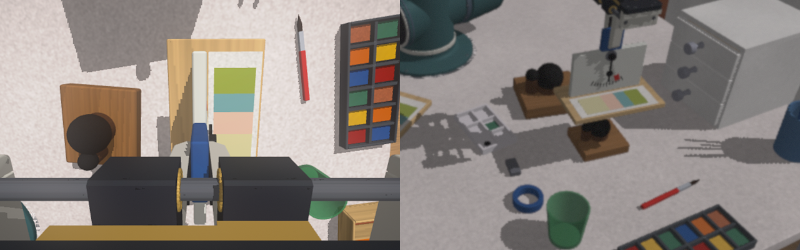

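The wrist and scene views show the board level over the small prop, with the tab firmly held. I'll lower it next.

apply_moves(targets=[0, 0, 0, 0.6, 0, 0, 0, 0, 0, 0, 1, 0, 0, 0, 0, 0, 0, 1, 0, 0, 0, 0, 0, 0, 1, 0, 0, 0, 0, 0, 0, 1, 0, 0, 0, 0, 0, 0, 0.6, 0, 0, 0, 0, 0, 0, 0.4, 0, 0, 0, 0, 0, 0, 0, 0, 0, 0])

```text
time: 9.55
position: [564.4, 219.4, 202.6]
tool_rot: [-2.385, -2.044, 0.001]
force: [0.2, 0.0, -4.1]
opening: 0.127
grip_force: 30.0
```

apply_moves(targets=[0, 0, 0, 0.1, 0, 0, 0, 0, 0, 0, 0.1, 0, 0, 0, 0, 0, 0, 0.1, 0, 0, 0, 0, 0, 0, 0.1, 0, 0, 0, 0, 0, 0, 0, 0, 0, 0])

```text
time: 10.05
position: [564.5, 219.5, 199.0]
tool_rot: [-2.385, -2.044, 0.0]
force: [-0.6, -0.6, -5.4]
opening: 0.125
grip_force: 30.0
```

```bash
python3 - <<'E'
from m import *
import time
for i in range(3):
  a=snap('scene','s3.png' if i==0 else None);o=arm.observe();print(o['time'],o['position'],o['force'],o['wrist_torque'])
A=cv2.resize(a['img'][100:230,360:500],None,fx=4,fy=4,interpolation=2)
cv2.imwrite('pics/c3.png',A[:,:,::-1])
E
```

```text
10.1 [564.50078831 219.46180091 199.10538171] [-0.09435263  0.0952901  -4.8707295 ] [-0.03601461  0.13075001 -0.03175853]
10.15 [564.50619055 219.47088436 199.16974966] [-0.90714489  0.35329899 -5.47675455] [-0.0881843   0.08670925 -0.01733239]
10.2 [564.53766011 219.46928116 199.22235385] [-0.46599897  0.10473803 -4.24443723] [-0.01845428  0.12594397  0.01321932]
```

View pics/c3.png

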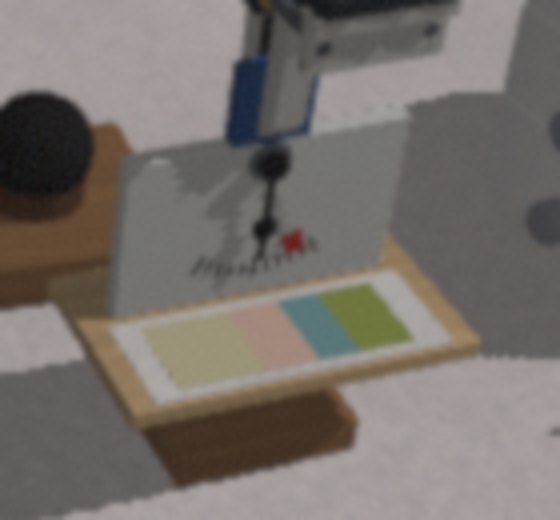

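The board looks level over the prop, with its pointer plumb at crop (262,255) and the red mark at (292,241). It isn't touching yet.

apply_moves(targets=[0, 0, 0, 0.1, 0, 0, 0, 0, 0, 0, 0.1, 0, 0, 0, 0, 0, 0, 0.1, 0, 0, 0, 0, 0, 0, 0.1, 0, 0, 0, 0, 0, 0, 0, 0, 0, 0, 0, 0, 0, 0, 0, 0, 0])

```text
time: 10.8
position: [564.5, 219.5, 195.2]
tool_rot: [-2.385, -2.044, 0.0]
force: [-0.2, 0.6, -4.3]
opening: 0.128
grip_force: 30.0
```

apply_moves(targets=[0, 0, 0, 0.05, 0, 0, 0, 0, 0, 0, 0.05, 0, 0, 0, 0, 0, 0, 0, 0, 0, 0, 0, 0, 0, 0, 0, 0, 0])

```text
time: 11.2
position: [564.5, 219.5, 194.2]
tool_rot: [2.386, 2.044, 0.0]
force: [-0.5, 0.3, -4.1]
opening: 0.126
grip_force: 30.0
```

apply_moves(targets=[0, 0, 0, 0.05, 0, 0, 0, 0, 0, 0, 0.05, 0, 0, 0, 0, 0, 0, 0, 0, 0, 0, 0, 0, 0, 0, 0, 0, 0])

```text
time: 11.6
position: [564.7, 219.5, 194.0]
tool_rot: [2.385, 2.044, 0.001]
force: [-1.9, -0.7, 5.2]
opening: 0.127
grip_force: 30.0
```

Contact came at TCP z of about 194, which matches 75 + 119 mm. I'll ease the load and let it rest.

apply_moves(targets=[0, 0, 0, -0.03, 0, 0, 0, 0, 0, 0, 0, 0, 0, 0, 0, 0, 0, 0, 0, 0, 0, 0, 0, 0, 0, 0, 0, 0, 0, 0, 0, 0, 0, 0, 0])

```text
time: 12.1
position: [564.6, 219.5, 194.0]
tool_rot: [2.385, 2.044, 0.001]
force: [-1.3, 0.1, 6.1]
opening: 0.126
grip_force: 30.0
```

apply_moves(targets=[0, 0.25, 0, 0, 0, -1, 0, 0, 0.25, 0, 0, 0, -1, 0, 0, 0.25, 0, 0, 0, -1, 0, 0, 0.25, 0, 0, 0, -1, 0, 0, 0, 0, 0, 0, 0, 0, 0, 0, 0, 0, 0, 0, 0])

```text
time: 12.7
position: [566.2, 229.3, 193.7]
tool_rot: [2.349, 2.014, -0.082]
force: [-1.2, -2.1, 6.5]
opening: 0.13
grip_force: 30.0
```

apply_moves(targets=[0, 0.25, 0, 0, 0, -1, 0, 0, 0.25, 0, 0, 0, -1, 0, 0, 0.25, 0, 0, 0, -1, 0, 0, 0.25, 0, 0, 0, -1, 0, 0, 0.25, 0, 0, 0, -1, 0, 0, 0.25, 0, 0, 0, -1, 0, 0, 0, 0, 0, 0, 0, 0, 0, 0, 0, 0, 0, 0, 0])

```text
time: 13.5
position: [568.5, 244.1, 192.0]
tool_rot: [2.294, 1.966, -0.201]
force: [-1.8, -1.3, 6.4]
opening: 0.127
grip_force: 30.0
```

apply_moves(targets=[0, 0.25, 0, 0, 0, -1, 0, 0, 0.25, 0, 0, 0, -1, 0, 0, 0.25, 0, 0, 0, -1, 0, 0, 0.25, 0, 0, 0, -1, 0, 0, 0.25, 0, 0, 0, -1, 0, 0, 0.25, 0, 0, 0, -1, 0, 0, 0, 0, 0, 0, 0, 0, 0, 0, 0, 0, 0, 0, 0])

```text
time: 14.3
position: [570.8, 258.8, 188.6]
tool_rot: [2.234, 1.915, -0.314]
force: [-1.8, -1.0, 7.4]
opening: 0.126
grip_force: 30.0
```

apply_moves(targets=[0, 0.25, 0, -0.02, 0, -1, 0, 0, 0.25, 0, -0.02, 0, -1, 0, 0, 0, 0, 0, 0, 0, 0, 0, 0, 0, 0, 0, 0, 0, 0, 0, 0, 0, 0, 0, 0, 0, 0, 0, 0, 0, 0, 0, 0, 0, 0, 0, 0, 0, 0, 0, 0, 0, 0, 0, 0, 0, 0, 0, 0, 0, 0, 0, 0, 0, 0, 0, 0, 0, 0, 0])

```text
time: 15.3
position: [571.5, 263.4, 187.3]
tool_rot: [2.215, 1.898, -0.35]
force: [4.1, -0.4, 4.6]
opening: 0.135
grip_force: 30.0
```

apply_moves(targets=[0, 0, 0, 0, 0, 0, 0, 0, 0, 0, 0, 0, 0, 0, 0, 0, 0, 0, 0, 0, 0, 0, 0, 0, 0, 0, 0, 0, 0, 0, 0, 0, 0, 0, 0])

```text
time: 15.8
position: [571.4, 263.4, 187.3]
tool_rot: [2.215, 1.898, -0.35]
force: [5.9, -0.6, 6.0]
opening: 0.127
grip_force: 30.0
```

```bash
python3 - <<'E'
from m import *
a=snap('scene','s4.png');o=arm.observe();print(o['time'],o['position'],o['tool_rot'],o['force'],o['wrist_torque'])
A=cv2.resize(a['img'][120:220,370:500],None,fx=6,fy=6,interpolation=2)
cv2.imwrite('pics/c4.png',A[:,:,::-1])
E
```

```text
15.85 [571.35919369 263.39685805 187.25413584] [ 2.21465583  1.89782671 -0.35051129] [ 4.13892595 -1.15097497  4.05239994] [-0.41275889 -1.17155232  0.44616681]
```

View pics/c4.png

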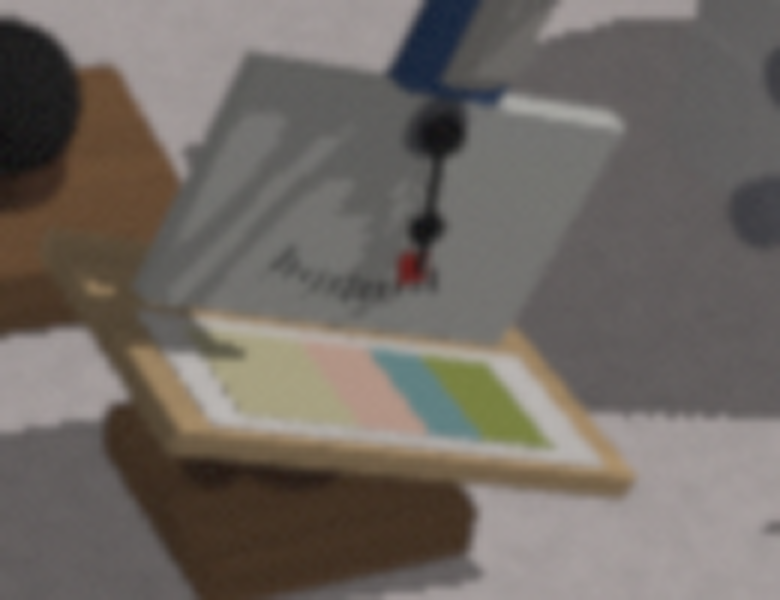

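The pointer is nearly on the mark: tip at crop (418,275), mark at (411,268). The lateral force changed, though, so I'll check that and compute the angle.

```bash
cat > ang.py <<'E'
from m import *
from scipy.spatial.transform import Rotation as R
a=snap('scene');o=arm.observe();T=R.from_rotvec(o['tool_rot']).as_matrix();p=np.array(o['position'])
print(o['time'],p.round(1),o['force'].round(1),o['wrist_torque'].round(2))
pin=p+T[:,2]*19.3;n=T[:,1];h=hsv(a)
red=cv2.inRange(h,(0,130,50),(7,255,255))|cv2.inRange(h,(172,130,50),(180,255,255))
cr,_,s=comp(red,425,145,455,180)
def hit(u,v,off):
    c,d=ray(a,u,v);return c+d*(np.dot(pin+n*off-c,n)/np.dot(d,n))
e=np.cross([0,0,1],n);e/=np.linalg.norm(e)
m=hit(*cr,6);v=m-pin;print('red',cr,s,'r',np.linalg.norm(v-n*6),'err deg',np.degrees(np.arctan2(v@e,-v[2])))
tip=hit(370+418/6,120+276/6,12);v=tip-pin;print('tip r',np.linalg.norm(v-n*12),np.degrees(np.arctan2(v@e,-v[2])))
for z in(0,):print('pin px',proj(a,pin+n*12),'tilt',np.degrees(np.arccos(-T[2,2])))
E
python3 ang.py; python3 -c "
from m import *
b=snap('top');a=snap('scene')
B=cv2.resize(b['img'][130:230,100:300],(400,200),interpolation=2);A=a['img'][20:220,300:640]
cv2.imwrite('pics/c5.png',np.hstack([A,B])[:,:,::-1])"
```

```text
15.9 [571.4 263.4 187.3] [ 5.  -0.4  5.2] [-0.44 -1.21  0.38]
red [437.90909091 164.36363636] [437 163   3   4  11] r 59.45639119081942 err deg -3.737557182793712
tip r 59.7877370811168 -2.5081295018881793
pin px [444.84350644 143.07250271] tilt 17.992630885251256
```

View pics/c5.png

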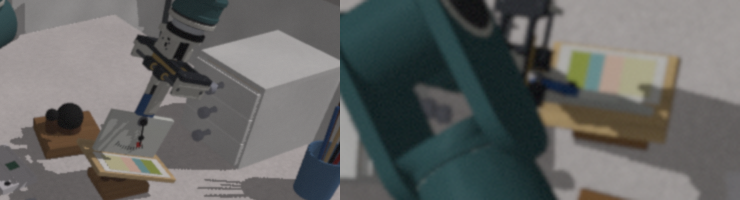

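The gripper's body sits close to the cabinet, but the forces are small. Measured relative to the pointer, the mark is about 1.2° past plumb, so I'll back off 1°.

apply_moves(targets=[0, -0.12, 0, 0, 0, 0.5, 0, 0, -0.13, 0, 0, 0, 0.5, 0, 0, 0, 0, 0, 0, 0, 0, 0, 0, 0, 0, 0, 0, 0, 0, 0, 0, 0, 0, 0, 0, 0, 0, 0, 0, 0, 0, 0, 0, 0, 0, 0, 0, 0, 0, 0, 0, 0, 0, 0, 0, 0, 0, 0, 0, 0, 0, 0, 0, 0, 0, 0, 0, 0, 0, 0])

```text
time: 17.0
position: [570.9, 261.1, 187.9]
tool_rot: [2.225, 1.907, -0.333]
force: [1.4, 2.3, 4.7]
opening: 0.129
grip_force: 30.0
```

apply_moves(targets=[0, 0, 0, 0, 0, 0, 0, 0, 0, 0, 0, 0, 0, 0, 0, 0, 0, 0, 0, 0, 0, 0, 0, 0, 0, 0, 0, 0, 0, 0, 0, 0, 0, 0, 0, 0, 0, 0, 0, 0, 0, 0, 0, 0, 0, 0, 0, 0, 0])

```text
time: 17.7
position: [570.9, 261.1, 188.0]
tool_rot: [2.225, 1.907, -0.333]
force: [1.0, 3.2, 3.9]
opening: 0.13
grip_force: 30.0
```

```bash
python3 ang.py; python3 -c "
from m import *
a=snap('scene');w=snap('wrist')
A=cv2.resize(a['img'][130:200,400:480],(480,420),interpolation=2);W=cv2.resize(w['img'],(320,200))
o=np.zeros((420,800,3),np.uint8);o[:,:480]=A;o[:200,480:]=W
cv2.imwrite('pics/c6.png',o[:,:,::-1])"
```

```text
17.75 [570.9 261.1 188. ] [1.2 3.7 4.3] [ 0.78 -0.14 -0.  ]
red [437.375 164.   ] [437 162   2   5   8] r 58.76851323920355 err deg -3.1439070556895627
tip r 60.40329845574327 -0.45929147430227923
pin px [443.96921032 142.98745508] tilt 16.99734770306612
```

View pics/c6.png

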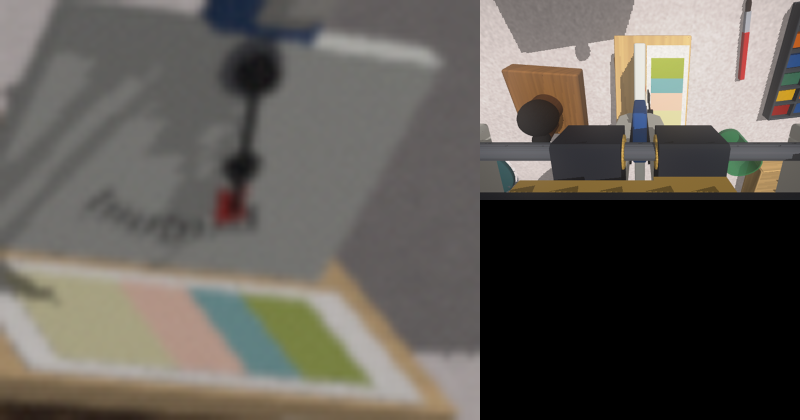

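```bash
cat >> ang.py <<'E'
for nm,u,v,off in(('mark c',231,207,6),('mark L',215,205,6),('mark R',247,208,6),('tip',234.6,208,12),('tip2',236,214,12),('hub',252,72,12),('bob',240,166,12)):
    q=hit(400+u/6,130+v/6,off)-pin;print(nm,'y',(q@e).round(1),'z',q[2].round(1),np.degrees(np.arctan2(q@e,-q[2])).round(1))
g=a['img'][155:172,432:446].astype(int);print(g[...,0]-g[...,1:].mean(2).astype(int));print(g.mean(2).astype(int))
E
python3 ang.py
```

```text
17.9 [570.9 261.1 187.9] [0.6 4.9 4.8] [0.79 0.06 0.05]
red [437.22222222 164.11111111] [436 162   3   5   9] r 58.992608877018434 err deg -3.4566526460347458
tip r 60.379606741005084 -0.46326654303868414
pin px [443.96897988 142.99575543] tilt 16.999895343813286
mark c y -0.2 z -60.7 -0.2
mark L y -7.0 z -58.3 -6.8
mark R y 6.5 z -62.6 5.9
tip y -2.5 z -56.3 -2.5
tip2 y -1.5 z -59.3 -1.4
hub y -5.1 z 3.6 -124.9
bob y -3.3 z -37.4 -5.0
[[ 3  2  2  2  2  2  2  2  0  2  1  3  3  2]
 [ 1  2  2  2  2  1  1  1 -1  0  1  1  3  3]
 [ 2  3  3  2  2  1  0  1 -2  0  2  2  3  1]
 [ 2  2  3  2  1  2  1  0  0  1  1  2  2  3]
 [ 2  3  2  2  2  2  0  1  3  1  2  2  2  2]
 [ 1  2  2  3  5  8  5  3  8  7  3  2  2  3]
 [ 2  2  2  6 16 22 15  9 18 15  5  2  3  2]
 [ 1  3  2  8 30 46 33 21 21 13  5  2  2  2]
 [ 3  3  4 10 37 57 38 24 23  9  3  2  2  2]
 [ 2  1  4 13 44 60 37 28 28  8  3  3  2  3]
 [ 2  2  4 18 50 62 45 36 33 11  3  2  2  3]
 [ 1  2  5 16 41 51 40 30 23  8  1  3  2  3]
 [ 2  0  3  8 20 20 13  9  7  3  2  2  3  3]
 [ 2  2  1  2  5  3  2  3  1  2  2  2  2  2]
 [ 1  1  2  1  1  2  2  2  1  
[... 409 characters left out ...]
6  94  91  91  86  61  36  47  77 102 109 114 114]
 [ 93  93  93  90  81  76  63  43  59  93 108 113 112 114]
 [ 94  92  92  86  70  58  51  40  65  96 109 113 114 114]
 [ 93  94  91  88  66  53  41  36  67  98 107 112 115 113]
 [ 93  93  93  85  66  51  38  39  62  83  91 108 113 113]
 [ 93  91  93  84  65  53  44  47  64  70  84 106 113 113]
 [ 88  86  98  88  68  63  62  66  79  74  83 106 112 113]
 [ 83  78  98  87  76  79  79  82  92  82  87 107 112 112]
 [ 84  83  98  95  93  96  95  96  99  96 100 110 115 113]
 [ 92  96 105 103 107 109 111 109 109 108 111 113 112 113]
 [106 110 110 110 112 114 113 114 113 112 114 113 113 113]
 [113 112 113 113 112 114 114 112 113 113 112 113 114 115]]
```

```bash
python3 - <<'E'
from m import *
a=snap('scene')
def run(tab,yaw,mk,hub,tip,z0):
  y=np.radians(yaw);n=np.array([np.cos(y),np.sin(y),0]);e=np.array([-n[1],n[0],0])
  def hit(u,v,off):
    c,d=ray(a,u,v);q=c+d*(np.dot(tab+n*off-c,n)/np.dot(d,n))-tab;return (q@e).round(1),(q[2]-z0).round(1)
  M=hit(*mk,6);print('mark',M,'hub',hit(*hub,12),'hub@16',hit(*hub,16),'tip',hit(*tip,12))
  for h in(hit(*hub,12),hit(*hub,16),hit(*tip,12)):print(np.degrees(np.arcsin((M[0]-h[0])/60)))
run(np.array([569,-245.2,0]),-16.9,(230.5,257.7),(160+223/4-.4,195+178/4-.4),(160+242/4-.4,195+278/4-.4),0)
run(np.array([564.5,219.5,0]),-8.9,(360+292/4-.4,100+241/4-.4),(360+271/4-.4,100+162/4-.4),(360+262/4-.4,100+258/4-.4),80)
E
```

```text
mark (np.float64(20.2), np.float64(43.5)) hub (np.float64(-0.3), np.float64(104.5)) hub@16 (np.float64(0.3), np.float64(108.4)) tip (np.float64(-1.0), np.float64(35.2))
19.978448979465675
19.369966628222716
20.691332758187635
mark (np.float64(19.7), np.float64(45.0)) hub (np.float64(-3.7), np.float64(104.9)) hub@16 (np.float64(-6.1), np.float64(108.0)) tip (np.float64(-0.4), np.float64(42.4))
22.954499401392802
25.467560142472365
19.572537944428923
```

The level views put the mark at about 20° and this view puts it at about 19.7°, so I'll tilt to 20°.

apply_moves(targets=[0, 0.12, 0, 0, 0, -0.5, 0, 0, 0.13, 0, 0, 0, -0.5, 0, 0, 0.12, 0, 0, 0, -0.5, 0, 0, 0.13, 0, 0, 0, -0.5, 0, 0, 0.12, 0, 0, 0, -0.5, 0, 0, 0.13, 0, 0, 0, -0.5, 0, 0, 0, 0, 0, 0, 0, 0, 0, 0, 0, 0, 0, 0, 0, 0, 0, 0, 0, 0, 0, 0, 0, 0, 0, 0, 0, 0, 0])

```text
time: 18.95
position: [572.0, 267.6, 185.8]
tool_rot: [2.193, 1.879, -0.389]
force: [-1.7, 0.5, 7.6]
opening: 0.127
grip_force: 30.0
```

apply_moves(targets=[0, 0, 0, 0, 0, 0, 0, 0, 0, 0, 0, 0, 0, 0, 0, 0, 0, 0, 0, 0, 0, 0, 0, 0, 0, 0, 0, 0, 0, 0, 0, 0, 0, 0, 0, 0, 0, 0, 0, 0, 0, 0, 0, 0, 0, 0, 0, 0, 0, 0, 0, 0, 0, 0, 0, 0, 0, 0, 0, 0, 0, 0, 0, 0, 0, 0, 0, 0, 0, 0])

```text
time: 19.95
position: [572.0, 267.7, 185.8]
tool_rot: [2.193, 1.879, -0.389]
force: [-1.1, -0.1, 7.4]
opening: 0.13
grip_force: 30.0
```

apply_moves(targets=[0, 0, 0, 0, 0, 0, 0, 0, 0, 0, 0, 0, 0, 0, 0, 0, 0, 0, 0, 0, 0, 0, 0, 0, 0, 0, 0, 0, 0, 0, 0, 0, 0, 0, 0, 0, 0, 0, 0, 0, 0, 0, 0, 0, 0, 0, 0, 0, 0, 0, 0, 0, 0, 0, 0, 0])

```text
time: 20.75
position: [572.0, 267.7, 185.8]
tool_rot: [2.193, 1.879, -0.389]
force: [-0.1, 0.8, 7.6]
opening: 0.125
grip_force: 30.0
```

```bash
python3 ang.py; python3 -c "
from m import *
a=snap('scene')
A=cv2.resize(a['img'][130:200,400:480],(640,560),interpolation=2)
cv2.imwrite('pics/c7.png',A[:,:,::-1])"
```

```text
20.8 [572.  267.7 185.8] [-0.1  1.4  5.9] [-0.47  0.31 -0.05]
red [438.5 164.5] [437 163   4   4  14] r 59.15310256362756 err deg -5.805747274749216
tip r 58.86946603503102 -6.090165607802918
pin px [446.33129719 143.25205971] tilt 20.104022343086196
mark c y -6.0 z -58.8 -5.8
mark L y -12.7 z -56.4 -12.7
mark R y 0.7 z -60.8 0.7
tip y -8.2 z -54.5 -8.6
tip2 y -7.2 z -57.4 -7.2
hub y -10.9 z 5.4 -116.4
bob y -9.0 z -35.5 -14.3
[[ 3  3  1  2  3  2  1  1  2  1  0  1  2  2]
 [ 2  1  2  2  2  1  3  2  1  2  0  1  2  1]
 [ 2  2  2  2  2  3  1  1  0  1 -1  0 -2  1]
 [ 3  1  2  3  1  3  2  1  1  1  0  0  0  1]
 [ 2  2  1  2  2  2  2  0  0  1  1  1  1  3]
 [ 2  2  2  2  2  2  2  3  3  2  0  2  3  3]
 [ 2  2  2  2  3  9 10 10  8  4  2  2  2  3]
 [ 2  2  2  2  8 25 37 34 28 10  2  2  3  3]
 [ 2  2  2  4 12 39 58 60 45 12  3  2  3  3]
 [ 2  2  2  5 17 47 67 64 44 10  2  3  3  2]
 [ 2  2  2  6 22 53 69 64 42 15  3  2  1  3]
 [ 2  2  2  6 26 47 56 56 37 18  5  2  3  3]
 [ 2  2  3  7 19 28 30 27 18  9  3  1  3  2]
 [ 2  2  2  3  7  8  8  6  4  3  2  2  2  3]
 [ 2  1  2  2  2  1  2  2  2  2  2  2  
[... 400 characters left out ...]
5  96  95  95  92  91  80  59  36  41  69  92 107]
 [ 95  93  92  93  92  87  84  82  71  47  60  95 109 112]
 [ 96  93  93  92  87  73  65  66  60  45  69 104 113 113]
 [ 93  93  93  90  85  61  53  54  46  46  74 104 113 113]
 [ 92  94  93  92  81  59  55  52  43  49  80 106 112 114]
 [ 94  93  95  93  78  60  54  54  52  56  75 104 113 113]
 [ 89  88  90  97  76  62  61  59  71  78  76 104 113 114]
 [ 84  76  77  92  82  79  74  69  85  85  78 104 113 114]
 [ 82  72  78  86  79  91  92  84  93  92  86 106 113 114]
 [ 88  80  87  91  90 104 108 107 108 106 102 111 112 112]
 [ 93  94  98 100 107 111 113 113 113 112 111 112 112 114]
 [100 108 109 110 111 112 112 113 113 114 113 112 113 114]]
```

View pics/c7.png

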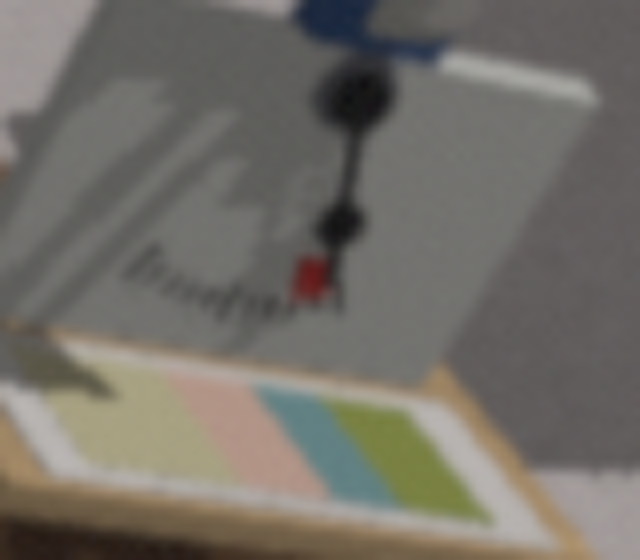

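The last crop shows the pointer tip at about (440,165) px and the mark at about (438.7,164.4). That offset is the expected parallax of about 1.4 px, so the tip is within about 1 mm of the mark. The load on the dome is about 11 N and steady.

```bash
python3 -c "
from cell import arm
print(arm.job_done())"
```

```text
the job is handed in; nothing more can be done
None
```

I handed the job in with the board still held by the tab at about 20° tilt, resting on the dome with roughly 11 N, and the pointer within about 1 mm of the middle of the red mark by my camera estimate; the hand-in call gave no verdict.

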